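# Lock the griddle's heat dial off for the roll outdoors

## Task

Lock the electric griddle off before its cart is rolled out: push the heat dial's fin round until the dial points to OFF and the slot across its disc lines up with the steel lock bar, then push the bar's red thumb tab along so that the bar goes through the slot and the keeper beyond, fully home. Only push from outside, never take the fin or the tab between the fingers, and leave the toggle switch, the spatula, the basket and the bowl alone.

Things in the scene. Friction and masses are not known exactly. Their poses are not given: they have to be found in the camera images.
- griddle: Electric griddle, 460 mm wide (y), 420 mm deep (x), fixed on the cart. Origin: centre of its underside on the cart top; z up, x to its rear, y to its left side. The front 120 mm is a level control deck, 105 mm above the cart top, with dial, lock bar and toggle. The cooking plate starts 60 mm behind the dial's axis, 125 mm above the cart; the splash guard's top is at 180 mm.
- dial_fin (a point): Middle of the heat dial's grip fin, on the dial's upright axis, 28 mm above the deck (griddle frame x -150, y +70 mm). The grey fin is 60 mm long, 10 mm thick and stands 16 to 40 mm above the deck on a black disc 80 mm across; a white line on its top marks the pointer end. Axes turn with the dial: y along the fin to the pointer end, z up. A black mark on the deck shows OFF.
- dial_slot (a point): Middle of the slot in the dial's disc, 9 mm above the deck, 20 mm from the dial's axis on the -x side of the fin. The slot is straight, 14 mm wide, open above, runs right across the disc parallel to the fin (the disc's y) and shows bright metal in its floor. Disc top 16 mm above the deck.
- dial (a joint): Dial angle, rad: 0 is OFF (pointer along the griddle's +y, slot in line with the bar); grows clockwise seen from above (1.57: pointer along the griddle's +x). Turns from -1.2 to 4.2, no stop or click at OFF, stays where left; friction 0.06 N m (2.5 N pushed 24 mm from the axis). Starts at 0.7 to 2.3. With the bar through it has under 0.1 rad of play either way.
- tab (a point): Centre of the red thumb tab standing on the lock bar's tail: 20 mm (x) by 6 mm (y), from 13 to 39 mm above the deck; axes as the griddle's. Pushed towards the griddle's +y it moves the bar, in an open guide channel 14 mm high (19 mm wide) with a strap 17 mm high at its dial end, which the tab stops just short of.
- bar_nose (a point): Tip of the lock bar's nose, 9 mm above the deck, 135 mm ahead (+y) of the tab's centre. The bar is steel, 8 mm square, 145 mm long, along the griddle's y, 20 mm to the front of the dial's axis; its nose tapers to 4 mm over 6 mm. The disc blocks it unless the slot is within about 0.15 rad of true. The keeper, 19 mm high, stands 42 to 56 mm beyond the dial's axis.
- lockbar (a joint): Travel of the lock bar along the griddle's +y, m: 0 drawn back (nose 10 mm short of the disc), 0.105 fully home against its stop, through disc and keeper. Starts at 0 to 0.006; slides with 2 N of friction and stays where it is left.
- toggle (a joint): Toggle switch of the griddle, rad: 0 off (leaning to the front) as it starts, 0.6 on; flips at a touch. It stands on the deck 125 mm to the +y side of the dial's axis, 34 mm high. Leave it alone.
- spatula_mid (a point): Middle of the steel spatula that lies across the cooking plate, 280 mm long, 65 mm wide at the blade, 20 mm high. Leave it alone.
- basket_mid (a point): Centre (half-way up) of the open white plastic tortilla basket, 170 mm across and 62 mm high, on the cart to one side of the griddle. Leave it alone.
- bowl_mid (a point): Centre (half-way up) of the empty blue stoneware bowl, 144 mm across and 60 mm high, on the cart to the other side of the griddle. Leave it alone.

How it is judged:
On the way, in this order (a step that is already met when the one before it is completed fails the run):
1. the dial is turned to OFF, its slot in line, with the bar still drawn back (value of joint dial between -0.27 and 0.27 rad and value of joint lockbar below 0.02 m), for 0.2 s.
2. the bar is pushed through the slot and the keeper, home (value of joint lockbar above 0.1 m and value of joint dial between -0.15 and 0.15 rad), for 0.2 s.
At the end, for the whole second after the job is handed in: The lock bar is home (within 5 mm of its stop), through the disc and the keeper, the dial is at OFF within 0.15 rad, both at rest; the toggle is still off and spatula, basket and bowl are within 20 mm of where they were (all of step 2 and velocity of joint lockbar between -0.01 and 0.01 m/s and velocity of joint dial between -0.1 and 0.1 rad/s and value of joint toggle below 0.2 rad and distance of each of spatula_mid, basket_mid, bowl_mid from where it was at the start of the episode below 0.02 m); the robot touches nothing.
It fails at once if the dial's fin is taken between the fingers (x of the grasp point in the frame of dial_fin between -0.004 and 0.004 m and y of the grasp point in the frame of dial_fin between -0.029 and 0.029 m and z of the grasp point in the frame of dial_fin below 0.026 m).
It fails at once if the bar's thumb tab is taken between the fingers (y of the grasp point in the frame of tab between -0.003 and 0.003 m and x of the grasp point in the frame of tab between -0.009 and 0.009 m and z of the grasp point in the frame of tab below 0.027 m).
It fails at once if the toggle switch is flipped (value of joint toggle above 0.2 rad).
It fails at once if spatula, basket or bowl is shifted, lifted or carried (distance of any of spatula_mid, basket_mid, bowl_mid from where it was at the start of the episode above 0.02 m).
It also fails if it takes over 48 s, if anything falls off the work surface, if the arm or the gripper's body presses on something with over 40 N, if the wrist force passes 120 N, or if a joint passes its speed limit or range.

## Robot

A 6-joint arm with a two-finger parallel gripper is mounted at the origin on the work surface. World frame = base frame: x ahead of the robot, y to its left, z up, the work surface at z = 0. Lengths are in m, angles in rad, forces in N, time in s.
With the tool pointing down it reaches from about 0.275 to 0.85 m from the base axis. Payload 5.2 kg.
Tool frame: the origin (TCP) lies at the very end of the fingers, on their centre line; the grasp point (between the pads) lies 19 mm behind it; z points along the fingers, y is the direction in which the jaws open and shut (so a half turn about z gives the same grasp; the last joint's range is limited). The gripper opens to 85 mm and grips with 20 to 120 N. Pads are 22 mm wide; open, the fingers measure 114 mm over their backs; the gripper's body (76 mm by 85 mm) begins 54 mm behind the grasp point. The pads swing forward as they close: fully open they stand 13 mm farther back than shut.
Start: joints at [-0.203, 0.259, 1.535, -0, 1.348, -0.203], TCP at [0.55, 0, 0.231] pointing down, gripper open.
Joint ranges: [-3.14, 3.14], [-0.91, 2.08], [0.19, 2.58], [-1.22, 4.36], [0.22, 2.71], [-3.12, 3.12]. Speed limits (rad/s): [2.57, 2.57, 3.14, 3.14, 3.14, 3.14].

## Interface

Orientations are given as a 3x3 rotation matrix whose columns are the frame's x, y, z axes.
In Python, from plant import ctrl gives the robot as it stands. The module is installed in compiled form; this text tells all that it offers.
- The arm moves only by the tool jog_arm, never from a script. Its argument "motion" is one flat list of numbers, 7 for each row, row after row: the shift along the tool's x, y, z in mm, then the turn, a rotation vector about the tool's x, y, z in degrees, then the opening, from 0 (shut) to 1 (fully open). A call has 1 to 5 rows; each row is the pose to reach, as a shift and turn from the pose commanded when the call began, along the tool's axes at that moment; what a row does not reach only later rows make up. A row lasts 1/8 s, in which the tool goes at most 62.5 mm and 10.7 degrees, less where a joint would pass 70% of its speed; a pose out of reach is approached as far as the arm can. A call with a gripper value outside its range is refused whole. The fingers move at their own pace and stop on an object; "grip_force" is the grip in N (left out, the last holds). Time passes only in rows, so rows that repeat a pose let the fingers close. It gives the time, the measured TCP pose, the force and the opening at its end, in the units of the state.
- ctrl.observe(): the state, without advancing time (a new reading comes with each control period).
- ctrl.capture(name): name is "scene" or "side" or "wrist"; returns a dict with "color" (400x640x3 uint8, red, green, blue), "fovy" (degrees; the focal length in pixels is half the picture's height over the tangent of half this angle, whatever the lens; pixels are square), "cx", "cy" (the principal point, pixels), "k1" (the pictures are not rectified: a ray, as slopes to the right and down, at radius r is drawn at 1 + k1 r^2 times it, then the intrinsics apply), "rvec" (rotation vector, rad) and "tvec" (3), from world to camera coordinates, as OpenCV has them. Camera axes: x right, y down, z forward; pixel columns grow to the right and rows downward; lengths in m; the calibration is good to about 2 mm. A picture is of the moment at which its call begins. There is no depth.
- ctrl.sign_off(): hands the job in, once; it reports no verdict.
The state is a dict: "time_s": time; "joint_pos": joint angles; "qd": joint speeds; "tau": joint torques, N m; "position": TCP position; "eef_rot": TCP orientation; "ft_force": force on the tool from outside, world axes, zero at the start; "wrist_torque": the same for the moment, N m; "grip_width": finger opening in m.
Only numpy, scipy, OpenCV 4.12 (cv2) and the standard library are available. Lean on these libraries where they do the work, as an engineer would, in place of code of your own. Each camera call takes 0.05 s, during which the arm holds its last target. There are 200 camera calls.

## Working session

There is one attempt and no reset: what is moved stays moved. The work goes in short steps, Python scripts to look and compute and a tool call to move; the robot and the scene stay as the last step left them, time stands still between calls to the robot, and variables do not carry over. Pictures are saved under pics/ and viewed, about 8 in all and at most 12, crops included, and the job is handed in when it is done.

Besides the shell and the picture viewer there is one more tool, called after "Call:" as name(argument=value, ...), one argument or row to a line, values as JSON. jog_arm: Moves the arm, as the interface text tells. Its arguments: {"type":"object","properties":{"motion":{"type":"array","items":{"type":"number"}},"grip_force":{"type":"number"}},"required":["motion"]}

```bash
mkdir -p pics; cat > h.py <<'E'
import numpy as np, cv2, pickle
from plant import ctrl
def grab(n,f):
    c=ctrl.capture(n); cv2.imwrite(f"pics/{f}.png",c["color"][:,:,::-1]); pickle.dump(c,open(f"pics/{f}.pkl","wb")); return c
def load(f): return pickle.load(open(f"pics/{f}.pkl","rb"))
def cam(c):
    f=200/np.tan(np.radians(c["fovy"])/2)
    K=np.array([[f,0,c["cx"]],[0,f,c["cy"]],[0,0,1]]); R=cv2.Rodrigues(np.array(c["rvec"],float))[0]
    return K,np.array([c["k1"],0,0,0,0],float),R,np.array(c["tvec"],float).ravel()
def ray(c,uv):
    K,d,R,t=cam(c); p=cv2.undistortPoints(np.array(uv,float).reshape(-1,1,2),K,d).reshape(-1,2)
    return -R.T@t, np.c_[p,np.ones(len(p))]@R
def onz(c,uv,z):
    o,d=ray(c,uv); return o+d*((z-o[2])/d[:,2])[:,None]
def proj(c,P):
    K,d,R,t=cam(c); return cv2.projectPoints(np.array(P,float).reshape(-1,1,3),cv2.Rodrigues(R)[0],t,K,d)[0].reshape(-1,2)
def tri(c1,u1,c2,u2):
    A=np.zeros((3,3));b=np.zeros(3)
    for c,u in((c1,u1),(c2,u2)):
        o,d=ray(c,[u]);d=d[0]/np.linalg.norm(d[0]);M=np.eye(3)-np.outer(d,d);A+=M;b+=M@o
    return np.linalg.solve(A,b)
E
python3 - <<'E'
from h import *
for n in("scene","side","wrist"):
    c=grab(n,n+"0"); K,d,R,t=cam(c); print(n,(-R.T@t).round(3),R[2].round(2),c["fovy"],c["k1"])
print(ctrl.observe())
E
```

```text
scene [1.161 0.693 1.015] [-0.43 -0.55 -0.72] 53.47371311262764 -0.08157966973473332
side [0.201 1.013 0.775] [ 0.32 -0.79 -0.52] 50.6966664816235 -0.10108091431656915
wrist [0.55  0.08  0.373] [-0.   -0.31 -0.95] 60.398453099477265 -0.037109069590312155
{'time_s': 0.15, 'joint_pos': array([-2.02791854e-01,  2.59203218e-01,  1.53581960e+00,  2.67100023e-05,
        1.34801120e+00, -2.02827951e-01]), 'qd': array([-0.00112138, -0.00257611, -0.00295346,  0.00014662,  0.00124795,
       -0.00019127]), 'tau': array([ 2.27439166e-03, -4.46383452e+01, -2.90821481e+01, -2.12644927e-04,
        8.17353168e-03,  2.13274996e-05]), 'position': array([5.49600786e-01, 1.19462679e-04, 2.30655660e-01]), 'eef_rot': array([[-2.99543414e-05,  9.99999010e-01, -1.40657715e-03],
       [ 9.99999950e-01,  3.03985851e-05,  3.15812819e-04],
       [ 3.15855265e-04, -1.40656762e-03, -9.99998961e-01]]), 'ft_force': array([-0.11954045, -0.20211069, -0.07448376]), 'wrist_torque': array([-0.01643557, -0.00172327,  0.00345354]), 'grip_width': 0.08551537713899549}
```

View pics/scene0.png

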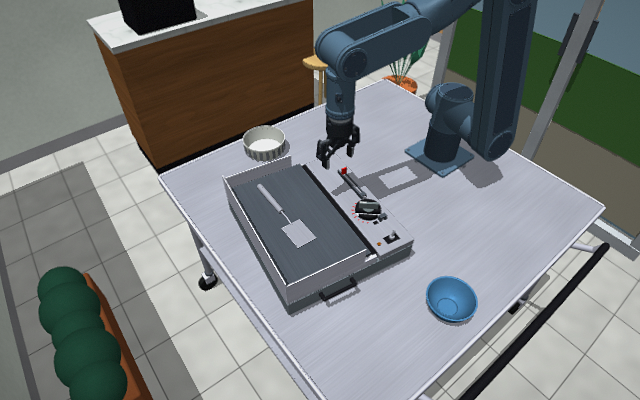

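View pics/wrist0.png

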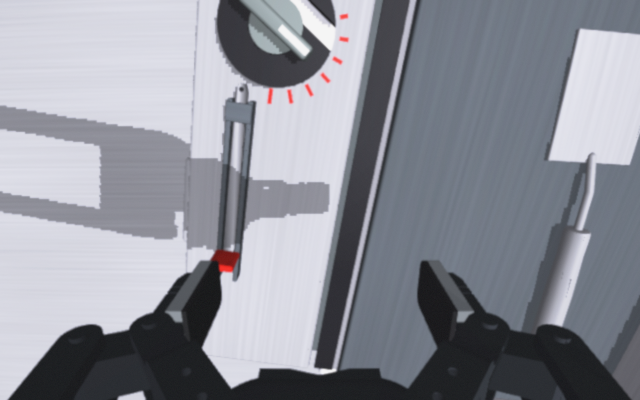

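View pics/side0.png

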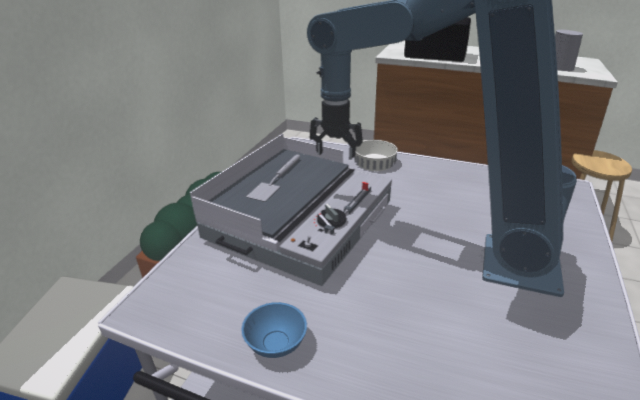

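Scene view: the griddle's control deck faces the robot, with the tab at about (344,171), the dial at (368,210) and the toggle at (391,238). Wrist view: red tab at (225,262), bar nose at (242,88), and the dial's pointer end at about (308,52) with the bright slot to its upper right. Side view: tab at (365,186), dial at (332,216).

```bash
python3 - <<'E'
from h import *
C={n:load(n+"0") for n in("scene","side","wrist")}; U={}
for n,c in C.items():
    h=cv2.cvtColor(c["color"],cv2.COLOR_RGB2HSV)
    m=(((h[...,0]<6)|(h[...,0]>174))&(h[...,1]>170)&(h[...,2]>90)).astype(np.uint8)
    k,l,s,ce=cv2.connectedComponentsWithStats(m)
    i=1+np.argmax(s[1:,4]); U[n]=ce[i]; print(n,ce[i],s[i])
for a,b in(("scene","side"),("scene","wrist"),("side","wrist")): print(a,b,tri(C[a],U[a],C[b],U[b]).round(4))
w=C["wrist"]
print("tab top z.144",onz(w,[U["wrist"]],.144), "nose z.114",onz(w,[(242,88)],.114))
print("bar edges",onz(w,[(236,125),(226,240),(247,125),(240,240)],.117))
print("plate edge",onz(w,[(415,0),(338,368)],.125))
print("pointer top",onz(w,[(275,25),(305,50)],.145))
v=cv2.resize(w["color"][0:130,180:380],None,fx=4,fy=4,interpolation=cv2.INTER_CUBIC)
cv2.imwrite("pics/wc.png",v[:,:,::-1])
E
```

```text
scene [343.5  170.25] [342 167   4   7  24]Traceback (most recent call last):
  File "<stdin>", line 7, in <module>
    return _wrapfunc(a, 'argmax', axis=axis, out=out, **kwds)
    return bound(*args, **kwds)
ValueError: attempt to get argmax of an empty sequence
```

```bash
python3 - <<'E'
from h import *
C={n:load(n+"0") for n in("scene","side","wrist")}; U={}
W={"scene":(325,155,365,190),"side":(350,175,380,200),"wrist":(200,240,250,285)}
for n,c in C.items():
    a=c["color"].astype(int); m=(a[...,0]>90)&(a[...,0]>2*a[...,1])&(a[...,0]>2*a[...,2])
    x0,y0,x1,y1=W[n]; q=np.zeros_like(m); q[y0:y1,x0:x1]=m[y0:y1,x0:x1]; m=q
    v,u=np.nonzero(m); U[n]=np.array([u.mean(),v.mean()]); print(n,U[n],m.sum(),u.min(),u.max(),v.min(),v.max())
for a,b in(("scene","side"),("scene","wrist"),("side","wrist")): print(a,b,tri(C[a],U[a],C[b],U[b]).round(4))
w=C["wrist"]
print("tab z.135",onz(w,[U["wrist"]],.135), "nose z.114",onz(w,[(242,88)],.114))
print("bar edges",onz(w,[(236,125),(226,240),(247,125),(240,240)],.117))
print("plate edge",onz(w,[(415,0),(338,368)],.125))
print("pointer top",onz(w,[(275,25),(305,50)],.145))
E
```

```text
scene [343.5  170.25] 24 342 345 167 173
side [364.6  185.32] 25 363 366 182 189
wrist [225.61363636 259.9520202 ] 396 212 239 250 271
scene side [ 0.4732 -0.0514  0.1317]
scene wrist [ 0.4777 -0.047   0.1382]
side wrist [ 0.4745 -0.0525  0.1296]
tab z.135 [[ 0.47684027 -0.04896919  0.135     ]] nose z.114 [[0.49397156 0.07880341 0.114     ]]
bar edges [[ 0.4884593   0.05266453  0.117     ]
 [ 0.47325437 -0.04036524  0.117     ]
 [ 0.49660342  0.05263257  0.117     ]
 [ 0.48480714 -0.04033806  0.117     ]]
plate edge [[ 0.61212175  0.13397718  0.125     ]
 [ 0.56700645 -0.16570522  0.125     ]]
pointer top [[0.52305712 0.11571784 0.145     ]
 [0.54110248 0.1014457  0.145     ]]
```

The tab triangulates to z ≈ 0.13, which is where it should be with the cart top at z = 0. The griddle is yawed about −8°, the dial axis is near (0.522, 0.123), and the dial is at about 2.28 rad. I'll shut the fingers and look from above the dial.

Call:
jog_arm(
  motion=[40,-25,0,0,0,0,0,80,-50,-10,0,0,0,0,110,-70,-10,0,0,0,0,110,-70,-10,0,0,0,0,110,-70,-10,0,0,0,0],
  grip_force=40,
)

```text
time_s: 0.78
position: [0.4803, 0.1097, 0.2413]
eef_rot: [[-0.0, 1.0, 0.0], [1.0, 0.0, -0.0], [-0.0, 0.0, -1.0]]
ft_force: [-0.7, 0.2, -0.5]
grip_width: -0.0001
```

```bash
python3 - <<'E'
from h import *
c=grab("wrist","w1"); print(ctrl.observe()["position"],ctrl.observe()["grip_width"],ctrl.observe()["time_s"])
E
```

```text
[0.48048228 0.10944832 0.2411828 ] 2.2814373175466774e-05 0.825
```

View pics/w1.png

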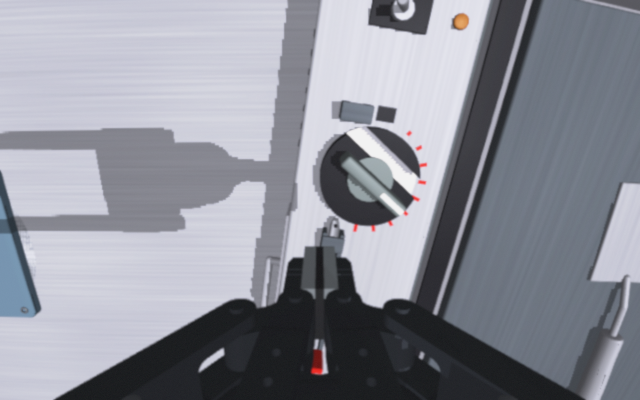

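The dial disc is centred near (370,177), with the pointer end at (402,212), tail at (341,155), and slot running from (355,132) to (412,188). The OFF mark is at (386,114), the keeper at (355,111), the toggle at (402,8), and the nose at (333,225).

```bash
cat > dial.py <<'E'
from h import *
def off_frame(): 
    return None
E
python3 - <<'E'
from h import *
w=load("w1")
print("disc edges L,R,T,B z.121:",onz(w,[(320,178),(420,178),(370,127),(371,226)],.121).round(4).tolist())
print("fin ends z.145",onz(w,[(404,211),(343,155)],.145).round(4).tolist())
print("off mark",onz(w,[(386,114)],.105),"keeper",onz(w,[(357,111)],.124),"toggle base",onz(w,[(402,8)],.12),"nose",onz(w,[(333,222)],.114))
print("deck rear edge",onz(w,[(490,0),(415,292)],.105).round(4).tolist())
print("deck front edge",onz(w,[(317,0),(285,250)],.105).round(4).tolist())
print("finger tip px for tcp", proj(w,[ctrl.observe()["position"]]))
E
```

```text
disc edges L,R,T,B z.121: [[0.4814, 0.1199, 0.121], [0.5609, 0.1199, 0.121], [0.5193, 0.1599, 0.121], [0.5238, 0.0788, 0.121]]
fin ends z.145 [[0.5439, 0.101, 0.145], [0.4975, 0.1431, 0.145]]
off mark [[0.53394974 0.16828298 0.105     ]] keeper [[0.50871435 0.17189205 0.124     ]] toggle base [[0.5382806  0.24178758 0.12      ]] nose [[0.49251603 0.07951063 0.114     ]]
deck rear edge [[0.6063, 0.251, 0.105], [0.5714, 0.0043, 0.105]]
deck front edge [[0.4792, 0.2497, 0.105], [0.45, 0.0486, 0.105]]
finger tip px for tcp [[318.91652123 265.87669882]]
```

The geometry checks out: disc diameter 80 mm, keeper at (−19, +49) mm in the griddle frame, yaw −8.1°. The axis is at (0.521, 0.121) and the dial at about 2.17 rad. Next I go down behind the pointer end, on its clockwise side.

Call:
jog_arm(
  motion=[-22,41,0,0,0,0,0,-22,41,40,0,0,0,0,-22,41,80,0,0,0,0,-22,41,112,0,0,0,0,-22,41,112,0,0,0,0],
)

```text
time_s: 1.45
position: [0.5195, 0.087, 0.1266]
eef_rot: [[0.002, 1.0, -0.006], [1.0, -0.002, 0.0], [0.0, -0.006, -1.0]]
ft_force: [-0.1, 0.3, 0.1]
grip_width: -0.0001
```

```bash
python3 - <<'E'
from h import *
c=grab("wrist","w2")
a=np.array([521,121.]);s=np.array([521,88.])
for f in range(-42,85,6):
    r=np.radians(f);u=np.array([np.cos(r),np.sin(r)]);n=np.array([-u[1],u[0]])
    p=a+22*u-n*(5+7*abs(n[0])+11*abs(n[1])); print(f,"tool x,y from start:",(p-s)[::-1].round(0))
E
```

```text
-42 tool x,y from start: [5. 4.]
-36 tool x,y from start: [5. 7.]
-30 tool x,y from start: [ 6. 10.]
-24 tool x,y from start: [ 8. 13.]
-18 tool x,y from start: [ 9. 15.]
-12 tool x,y from start: [12. 18.]
-6 tool x,y from start: [14. 20.]
0 tool x,y from start: [17. 22.]
6 tool x,y from start: [19. 24.]
12 tool x,y from start: [21. 25.]
18 tool x,y from start: [23. 26.]
24 tool x,y from start: [26. 27.]
30 tool x,y from start: [28. 28.]
36 tool x,y from start: [31. 28.]
42 tool x,y from start: [34. 28.]
48 tool x,y from start: [38. 28.]
54 tool x,y from start: [41. 27.]
60 tool x,y from start: [44. 25.]
66 tool x,y from start: [47. 23.]
72 tool x,y from start: [49. 21.]
78 tool x,y from start: [52. 18.]
84 tool x,y from start: [54. 15.]
```

View pics/w2.png

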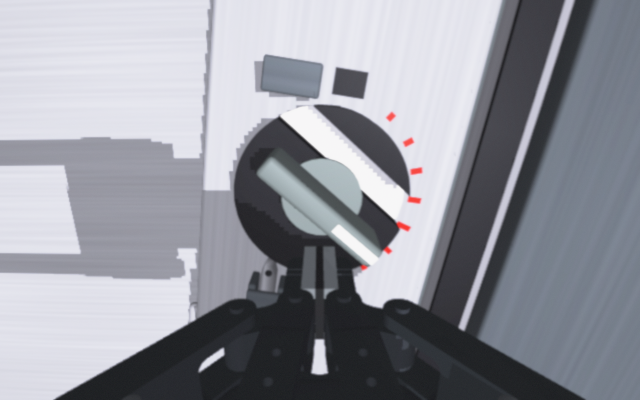

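The fingertips (about (320,265)) are just on the clockwise side of the fin's pointer half. The disc is centred near (322,187) and the pointer end is at (365,250). Now I push round the arc.

Call:
jog_arm(
  motion=[4,4,0,0,0,0,0,5,7,0,0,0,0,0,6,10,0,0,0,0,0,8,13,0,0,0,0,0,9,15,0,0,0,0,0],
)

```text
time_s: 2.12
position: [0.5364, 0.0972, 0.1295]
eef_rot: [[-0.0, 1.0, 0.001], [1.0, 0.0, -0.0], [-0.0, 0.001, -1.0]]
ft_force: [-2.5, -1.3, 0.5]
grip_width: 0.0
```

Call:
jog_arm(
  motion=[3,3,0,0,0,0,0,5,5,0,0,0,0,0,8,7,0,0,0,0,0,10,9,0,0,0,0,0,12,10,0,0,0,0,0],
)

```text
time_s: 2.75
position: [0.5466, 0.109, 0.1295]
eef_rot: [[0.0, 1.0, 0.001], [1.0, -0.0, -0.0], [-0.0, 0.001, -1.0]]
ft_force: [-1.9, -4.3, 0.4]
grip_width: -0.0002
```

```bash
python3 - <<'E'
from h import *
c=grab("wrist","w3"); o=ctrl.observe(); print(o["position"],o["ft_force"])
E
```

```text
[0.54665392 0.10929583 0.12949013] [-1.15595486 -3.93727019  0.40204017]
```

View pics/w3.png

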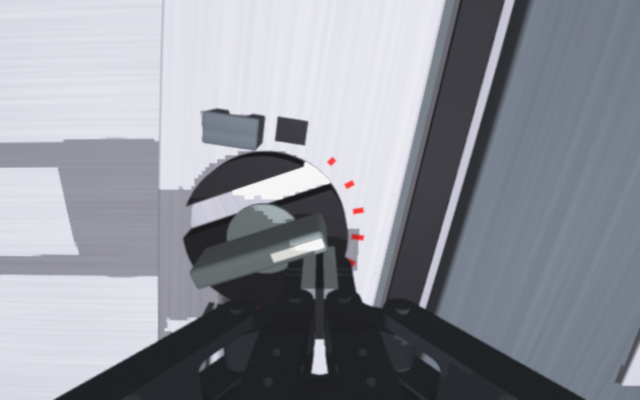

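The push is working. The fin now points to about +14° in world, from (195,275) to (325,235), close to the plan. I'll carry on.

Call:
jog_arm(
  motion=[2,1,0,0,0,0,0,5,2,0,0,0,0,0,7,3,0,0,0,0,0,10,3,0,0,0,0,0,13,3,0,0,0,0,0],
)

```text
time_s: 3.42
position: [0.5495, 0.122, 0.1295]
eef_rot: [[0.0, 1.0, 0.001], [1.0, -0.0, -0.0], [-0.0, 0.001, -1.0]]
ft_force: [0.6, -3.9, 0.8]
grip_width: 0.0002
```

Call:
jog_arm(
  motion=[4,0,0,0,0,0,0,7,-1,0,0,0,0,0,10,-3,0,0,0,0,0,13,-5,0,0,0,0,0,13,-5,0,0,0,0,0],
)

```text
time_s: 4.05
position: [0.5438, 0.1358, 0.1294]
eef_rot: [[-0.0, 1.0, -0.0], [1.0, 0.0, 0.001], [0.001, -0.0, -1.0]]
ft_force: [1.0, -1.2, 0.5]
grip_width: 0.0002
```

```bash
python3 - <<'E'
from h import *
c=grab("wrist","w4"); o=ctrl.observe(); print(o["position"],o["ft_force"])
E
```

```text
[0.54379399 0.13568813 0.12935974] [0.69906863 0.02223957 0.35007222]
```

View pics/w4.png

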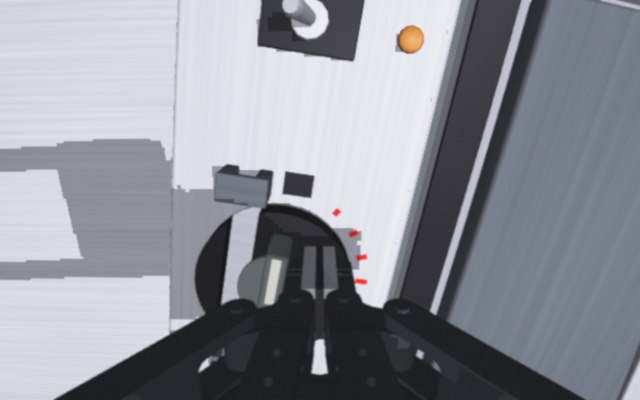

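The fin is now almost along the griddle's y, with the white line from (268,305) to (282,260). I'll back off, lift, and measure the angle from the clear view.

Call:
jog_arm(
  motion=[-4,12,0,0,0,0,0,-4,12,-50,0,0,0,0,-20,0,-100,0,0,0,0,-26,-40,-112,0,0,0,0,-26,-64,-112,0,0,0,0],
)

```text
time_s: 4.72
position: [0.4798, 0.1087, 0.2428]
eef_rot: [[0.001, 1.0, 0.002], [1.0, -0.001, 0.001], [0.001, 0.002, -1.0]]
ft_force: [0.4, -0.8, 0.1]
grip_width: -0.0003
```

Call:
jog_arm(
  motion=[0,0,0,0,0,0,0,0,0,0,0,0,0,0],
)

```text
time_s: 4.97
position: [0.4809, 0.109, 0.2413]
eef_rot: [[0.0, 1.0, 0.0], [1.0, -0.0, 0.0], [0.0, 0.0, -1.0]]
ft_force: [0.9, 0.4, 0.8]
grip_width: 0.0001
```

```bash
python3 - <<'E'
from h import *
c=grab("wrist","w5"); o=ctrl.observe(); print(o["position"],o["time_s"])
v=cv2.resize(c["color"][90:260,270:470],None,fx=4,fy=4,interpolation=cv2.INTER_CUBIC)[:600]
for r in range(0,600,100): cv2.putText(v,str(90+r//4),(0,r+8),0,.4,(255,0,0))
for q in range(0,800,100): cv2.putText(v,str(270+q//4),(q,10),0,.4,(255,0,0))
cv2.imwrite("pics/w5c.png",v[:,:,::-1])
E
```

```text
[0.48101444 0.10894959 0.24110498] 5.025
```

View pics/w5c.png

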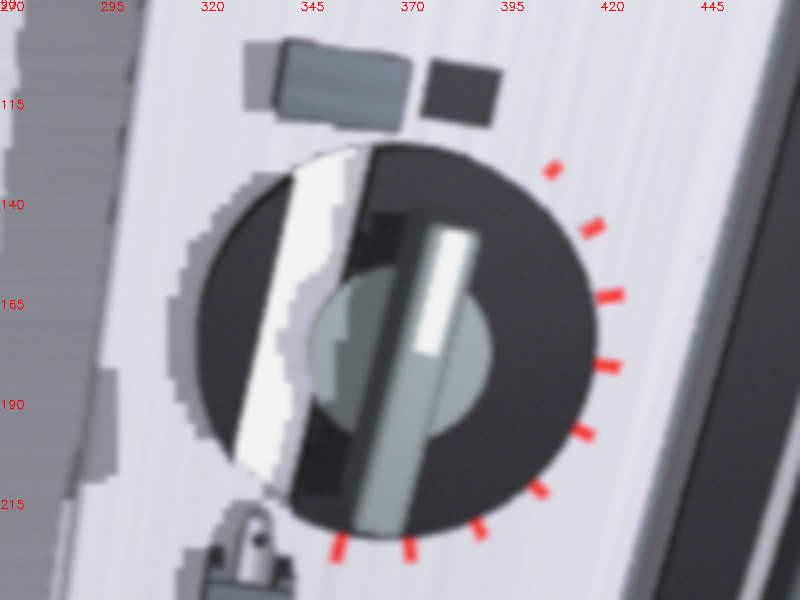

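Crop view: the slot's left edge runs from (343,135) to (329,205), the white pointer line from (383,149) to (376,177), the keeper is at (356,111) and the nose at (333,222). The slot lies almost in line between nose and keeper.

```bash
python3 - <<'E'
from h import *
w=load("w5"); px=lambda l:[(270+a/4,90+b/4) for a,b in l]
def ang(n,l,z):
    p=onz(w,px(l),z); d=p[0]-p[1]; print(n,np.degrees(np.arctan2(d[0],d[1])).round(2),p[:,:2].round(4).tolist())
ang("slot L",[(292,180),(235,460)],.121); ang("slot R",[(371,150),(290,500)],.121)
ang("fin R",[(478,240),(405,530)],.145); ang("fin L",[(425,225),(355,525)],.145)
ang("bar: keeper-nose",[(345,85),(255,530)],.115)
p=[(317,0),(285,250)]; 
ang("deck front",[((a-270)*4,(b-90)*4) for a,b in p],.105)
ang("plate edge",[(795,40),(655,600)],.105)
E
```

```text
slot L 10.45 [[0.4997, 0.1531], [0.4892, 0.0966]]
slot R 11.12 [[0.5145, 0.1588], [0.5006, 0.0879]]
fin R 10.66 [[0.5309, 0.1459], [0.5205, 0.091]]
fin L 10.34 [[0.5214, 0.1486], [0.5111, 0.0921]]
bar: keeper-nose 9.96 [[0.5099, 0.1704], [0.4938, 0.0788]]
deck front 8.3 [[0.48, 0.2491], [0.4507, 0.048]]
plate edge 7.39 [[0.5998, 0.1787], [0.5841, 0.0575]]
```

The fin and slot read about 10.5° against 8–10° for the bar line, so the dial is about +0.03 ± 0.03 rad. Next I go behind the tab.

Call:
jog_arm(
  motion=[-60,-2,0,0,0,0,0,-120,-5,0,0,0,0,0,-186,-8,0,0,0,0,0,-186,-8,40,0,0,0,0,-186,-8,80,0,0,0,0],
)

```text
time_s: 5.65
position: [0.4731, -0.079, 0.1602]
eef_rot: [[0.003, 1.0, 0.001], [1.0, -0.003, -0.0], [-0.0, 0.001, -1.0]]
ft_force: [0.2, 0.7, 0.2]
grip_width: -0.0002
```

Call:
jog_arm(
  motion=[0,0,20,0,0,0,0,0,0,35,0,0,0,0,0,0,35,0,0,0,0],
)

```text
time_s: 6.02
position: [0.4719, -0.0769, 0.1252]
eef_rot: [[-0.0, 1.0, -0.002], [1.0, 0.0, 0.001], [0.001, -0.002, -1.0]]
ft_force: [0.5, -0.3, -0.4]
grip_width: -0.0002
```

```bash
python3 - <<'E'
from h import *
c=grab("wrist","w6"); o=ctrl.observe(); print(o["position"],o["ft_force"],o["time_s"])
E
```

```text
[ 0.47238972 -0.07702689  0.12618937] [ 0.30477426 -0.25424618  0.30961268] 6.075
```

View pics/w6.png

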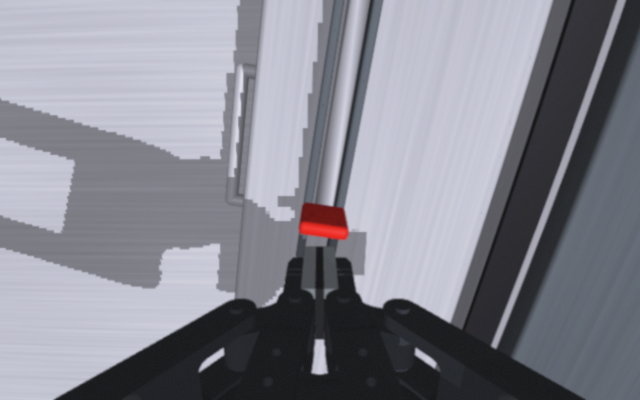

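The fingers sit right behind the red tab (centre (324,221)) and laterally centred on it. Now I push along the bar.

Call:
jog_arm(
  motion=[8,1,0,0,0,0,0,16,2,0,0,0,0,0,23,3,0,0,0,0,0,30,4,0,0,0,0,0,37,5,0,0,0,0,0],
)

```text
time_s: 6.7
position: [0.4773, -0.0396, 0.1266]
eef_rot: [[-0.0, 1.0, 0.001], [1.0, 0.0, -0.0], [-0.0, 0.001, -1.0]]
ft_force: [-0.2, -2.7, 1.6]
grip_width: 0.0
```

Call:
jog_arm(
  motion=[8,1,0,0,0,0,0,16,2,0,0,0,0,0,24,3,0,0,0,0,0,32,4,0,0,0,0,0,40,6,0,0,0,0,0],
)

```text
time_s: 7.32
position: [0.4825, 0.0007, 0.1261]
eef_rot: [[-0.0, 1.0, -0.001], [1.0, 0.0, 0.0], [0.0, -0.001, -1.0]]
ft_force: [-0.3, -2.1, 2.0]
grip_width: -0.0001
```

Call:
jog_arm(
  motion=[7,1,0,0,0,0,0,14,2,0,0,0,0,0,20,3,0,0,0,0,0,26,4,0,0,0,0,0,29,4,0,0,0,0,0],
)

```text
time_s: 7.95
position: [0.487, 0.0294, 0.1262]
eef_rot: [[-0.0, 1.0, -0.0], [1.0, 0.0, 0.0], [0.0, -0.0, -1.0]]
ft_force: [-0.5, -2.4, 0.1]
grip_width: -0.0
```

The push force stays at about 2.5 N, which is just sliding friction. I'll creep up to the stop.

Call:
jog_arm(
  motion=[2,0,0,0,0,0,0,4,1,0,0,0,0,0,5,1,0,0,0,0,0],
)

```text
time_s: 8.32
position: [0.4876, 0.0327, 0.1263]
eef_rot: [[-0.001, 1.0, -0.001], [1.0, 0.001, -0.003], [-0.003, -0.001, -1.0]]
ft_force: [-2.6, -9.5, 1.7]
grip_width: -0.0001
```

Call:
jog_arm(
  motion=[1,0,0,0,0,0,0,2,0,0,0,0,0,0,2,0,0,0,0,0,0],
)

```text
time_s: 8.7
position: [0.4876, 0.0329, 0.1263]
eef_rot: [[-0.0, 1.0, -0.001], [1.0, 0.0, -0.005], [-0.005, -0.001, -1.0]]
ft_force: [-3.7, -14.6, 1.6]
grip_width: -0.0001
```

The force rises at y = 0.033, where the stop was expected. I'll back off, lift and check.

Call:
jog_arm(
  motion=[-8,-1,0,0,0,0,0,-15,-2,0,0,0,0,0,-15,-2,-50,0,0,0,0,-10,-20,-110,0,0,0,0,50,-40,-130,0,0,0,0],
)

```text
time_s: 9.32
position: [0.4515, 0.0809, 0.2589]
eef_rot: [[0.006, 1.0, 0.007], [1.0, -0.005, -0.0], [-0.0, 0.007, -1.0]]
ft_force: [0.4, 1.2, -0.4]
grip_width: -0.0004
```

Call:
jog_arm(
  motion=[0,0,0,0,0,0,0,0,0,0,0,0,0,0,0,0,0,0,0,0,0],
)

```text
time_s: 9.7
position: [0.4491, 0.0817, 0.2541]
eef_rot: [[0.001, 1.0, -0.002], [1.0, -0.001, -0.0], [-0.0, -0.002, -1.0]]
ft_force: [-0.1, -0.4, 0.5]
grip_width: -0.0001
```

```bash
python3 - <<'E'
from h import *
c=grab("wrist","w7"); s=grab("side","s7"); o=ctrl.observe(); print(o["position"],o["ft_force"],o["time_s"])
E
```

```text
[0.44920612 0.08161655 0.25418763] [-0.04363729  0.05127838  0.40212422] 9.8
```

View pics/w7.png

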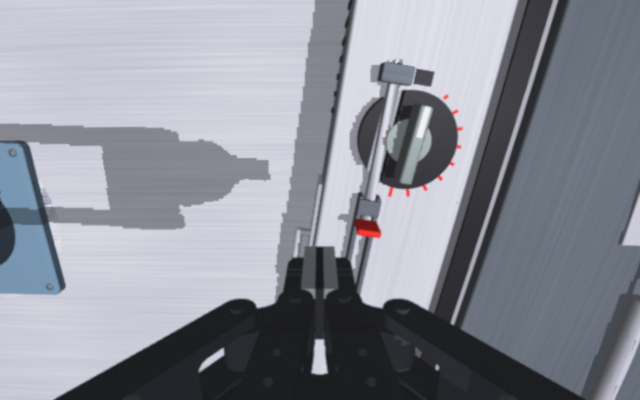

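View pics/s7.png

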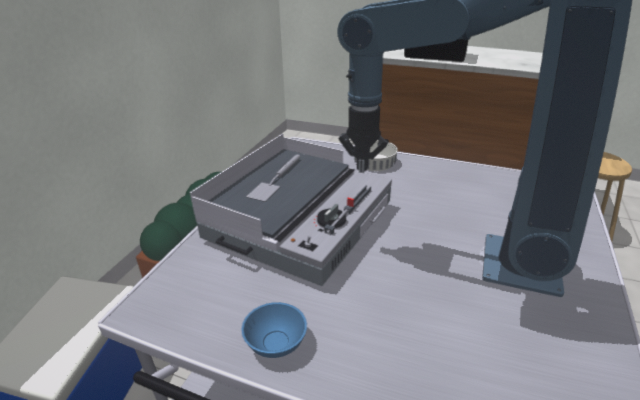

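The wrist view shows the bar running through the slot and the keeper, its nose showing just beyond at (397,63), and the tab at (367,229) hard up by the strap. The side view shows the toggle, spatula, basket and bowl unmoved. One numeric check, then I hand in.

```bash
python3 - <<'E'
from h import *
w=load("w7"); a=w["color"].astype(int); m=(a[...,0]>90)&(a[...,0]>2*a[...,1])&(a[...,0]>2*a[...,2]); m[:210]=0
v,u=np.nonzero(m); p=onz(w,[(u.mean(),v.mean())],.135)[0]; print("tab",p,"travel from first wrist view (start 0..6mm)",np.hypot(*(p-[.4768,-.049,.135])[:2]))
print("nose from axis", onz(w,[(397,62)],.114)[0]-[.521,.121,.114])
q=onz(w,[(426,108),(405,183)],.145); d=q[0]-q[1]; print("fin deg",np.degrees(np.arctan2(d[0],d[1])))
E
```

```text
tab [0.48892466 0.04918288 0.135     ] travel from first wrist view (start 0..6mm) 0.09892869202272395
nose from axis [-1.13131469e-02  5.83951078e-02 -1.38777878e-17]
fin deg 11.178070272310004
```

Travel reads 0.099 m plus a start of 0–6 mm, so 0.099–0.105, with a hard stop felt. That's near the 0.100 threshold, so I'll look closely at the nose and tab.

```bash
python3 - <<'E'
from h import *
w=load("w7"); v=cv2.resize(w["color"][50:245,330:470],None,fx=3,fy=3,interpolation=cv2.INTER_CUBIC).copy()
a=np.array([.521,.121]);g=np.array([.141,.99]);x=np.array([.99,-.141])
# predicted nose tip home (bar axis) & keeper far edge & tab top centre at home
for s,z,col in((.0604,.114,(255,0,0)),(.0554,.114,(0,0,255)),(-.0746,.144,(0,255,0))):
    p=a+s*g-.02*x; q=(proj(w,[[*p,z]])[0]-[330,50])*3; print(s,q); cv2.circle(v,tuple(int(i) for i in q),3,col,1)
cv2.imwrite("pics/w7c.png",v[:,:,::-1])
E
```

```text
0.0604 [202.12656801  18.57543671]
0.0554 [198.21708944  38.98195279]
-0.0746 [122.20042572 545.57080263]
```

View pics/w7c.png

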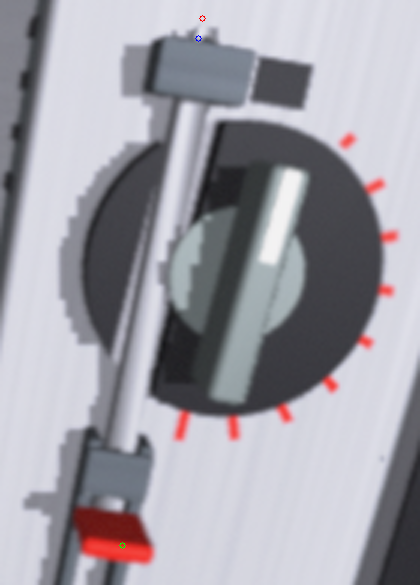

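The tab matches its predicted home position within about 1 mm. The nose reads about 2 mm short, which is within calibration error. Time is plentiful, so I'll push again more firmly to be sure.

Call:
jog_arm(
  motion=[-55,20,0,0,0,0,0,-68,37,0,0,0,0,0,-68,37,50,0,0,0,0,-68,37,100,0,0,0,0,-68,37,130,0,0,0,0],
)

```text
time_s: 10.42
position: [0.485, 0.0144, 0.1222]
eef_rot: [[0.002, 1.0, -0.004], [1.0, -0.002, 0.001], [0.001, -0.004, -1.0]]
ft_force: [-0.5, -0.2, -0.7]
grip_width: 0.0002
```

Call:
jog_arm(
  motion=[0,0,0,0,0,0,0,6,1,0,0,0,0,0,11,1,0,0,0,0,0,16,2,0,0,0,0,0,18,2,0,0,0,0,0],
)

```text
time_s: 11.05
position: [0.4889, 0.0324, 0.1259]
eef_rot: [[-0.001, 1.0, 0.002], [1.0, 0.001, -0.001], [-0.001, 0.002, -1.0]]
ft_force: [0.3, -5.8, 2.5]
grip_width: 0.0
```

Call:
jog_arm(
  motion=[2,0,0,0,0,0,0,4,0,0,0,0,0,0,4,0,0,0,0,0,0,4,0,0,0,0,0,0],
)

```text
time_s: 11.55
position: [0.4889, 0.0327, 0.126]
eef_rot: [[-0.001, 1.0, 0.001], [1.0, 0.001, -0.007], [-0.007, 0.001, -1.0]]
ft_force: [-0.9, -14.9, 3.2]
grip_width: 0.0
```

Call:
jog_arm(
  motion=[2,0,0,0,0,0,0,4,0,0,0,0,0,0,4,0,0,0,0,0,0,4,0,0,0,0,0,0],
)

```text
time_s: 12.05
position: [0.489, 0.033, 0.1262]
eef_rot: [[-0.001, 1.0, 0.001], [1.0, 0.001, -0.013], [-0.013, 0.001, -1.0]]
ft_force: [-3.3, -30.1, 3.8]
grip_width: 0.0
```

Call:
jog_arm(
  motion=[-12,-1,0,0,0,0,0,-22,-3,0,0,0,0,0,-22,-3,-50,0,0,0,0,-22,-20,-110,0,0,0,0,46,-40,-130,0,0,0,0],
)

```text
time_s: 12.68
position: [0.4535, 0.0741, 0.2559]
eef_rot: [[0.006, 1.0, 0.007], [1.0, -0.006, -0.001], [-0.001, 0.007, -1.0]]
ft_force: [0.5, 0.7, 0.1]
grip_width: 0.0003
```

Call:
jog_arm(
  motion=[0,0,0,0,0,0,0,0,0,0,0,0,0,0,0,0,0,0,0,0,0],
)

```text
time_s: 13.05
position: [0.451, 0.0756, 0.2512]
eef_rot: [[0.001, 1.0, -0.002], [1.0, -0.001, 0.0], [0.0, -0.002, -1.0]]
ft_force: [0.3, 0.2, 0.1]
grip_width: 0.0002
```

```bash
python3 - <<'E'
from h import *
w=grab("wrist","w8"); a=w["color"].astype(int); m=(a[...,0]>90)&(a[...,0]>2*a[...,1])&(a[...,0]>2*a[...,2]); m[:210]=0
v,u=np.nonzero(m); print("tab",onz(w,[(u.mean(),v.mean())],.135)[0],m.sum())
s=grab("side","s8"); r=load("side0"); d=np.abs(s["color"].astype(int)-r["color"]).max(2)>40
for n,(x0,y0,x1,y1) in dict(bowl=(235,295,315,362),spatula=(240,150,303,203),toggle=(295,232,325,255),basket=(352,140,400,168)).items(): print(n,d[y0:y1,x0:x1].mean().round(3))
print(ctrl.observe()["position"],ctrl.observe()["time_s"])
E
```

```text
tab [0.48888284 0.04905861 0.135     ] 356
bowl 0.0
spatula 0.0
toggle 0.0
basket 0.355
[0.45119439 0.07540522 0.25125851] 13.15
```

The bar didn't budge under 30 N, so it's at its rigid stop. The basket-window difference is the gripper, which stands in front of it in that view.

```bash
python3 -c "
from plant import ctrl; print(ctrl.sign_off())"
```

```text
the job is handed in; nothing more can be done
None
```

The griddle is locked off: the dial is at OFF and the lock bar is through the slot and keeper, against its stop. I handed the job in at about 13 s; no verdict is reported.

**What I did:** With the fingers shut, I pushed the fin's pointer end round from about 2.2 rad to OFF. I then pushed the red tab along from behind until the bar stopped. I pushed it again to 30 N, and it moved less than 0.5 mm.

**Last checks:**
- **Bar:** The tab is within about 1–2 mm of its predicted home position. The nose shows beyond the keeper but reads 2–4 mm short of predicted. Measured travel is 99 mm plus the unknown 0–6 mm start, so the pictures alone don't prove the last few millimetres. The rigid stop at the same place on both pushes is the stronger evidence.
- **Dial:** It reads about 0.05 rad off true, inside the 0.15 limit. This was measured before the second push.
- **Toggle, spatula and bowl:** These show no change in the side view.
- **Basket:** The gripper partly hid it in the final view, so its image comparison was inconclusive. The earlier side view showed it in place, and the arm never went near it.
- **Arm:** It was clear of everything at hand-in.

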